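Pack the stacking cups and lock the carrier

ROBOT

A 6-joint arm with a two-finger parallel gripper is mounted at the origin on a cart in front of the work surface, level with it; the furniture and walls round the work are solid. World frame = base frame: x ahead of the robot, y to its left, z up, the work surface at z = 0. Lengths are in m, angles in degrees, forces in N, time in s.
With the tool pointing down it reaches from about 0.3 to 0.75 m from the base axis. Payload 8.5 kg.
Tool frame: the origin (TCP) lies on the centre line of the jaws, within the pads' length; the fingertips stand 11 mm ahead of it and the grasp point (between the pads) lies 8 mm behind it; z points along the fingers, y is the line along which they close (so a half turn about z gives the same grasp; the last joint's range is limited). The gripper opens to 85 mm and grips with 20 to 120 N. Pads are 22 mm wide; open, the fingers measure 114 mm over their backs; the gripper's body (76 mm by 85 mm) begins 54 mm behind the grasp point. The pads swing forward as they close: fully open they stand 13 mm farther back than shut.
Start: joints at [-87.107, 21.807, 74.336, -0, 83.858, -12.336], TCP at [0.144, -0.531, 0.242] pointing down, gripper open.
Joint ranges: [-178.18, 178.18], [-50.72, 133.34], [12.68, 142.11], [-81.47, 261.47], [9.98, 163.14], [-165.26, 165.26]. Speed limits (degrees/s): [136.94, 136.94, 180, 180, 180, 180].

INTERFACE

Orientations are given as a 3x3 rotation matrix whose columns are the frame's x, y, z axes.
In Python, from rig import env, get_image gives the robot as it stands (env), with the cameras as plain functions.
- The arm moves only by the shell command python3 nudge.py [FORCE], which reads ROWS from standard input. ROWS is a JSON list of rows, 1 to 10 of them, each an object with the fields dx, dy, dz (the shift in shares of the most that a row can go, 1 being 50 mm), twist (a turn about the tool's z in shares of 90 degrees (1.0 is 90 degrees)), finger_gap (the finger opening in m); a field left out counts as zero (the opening has to be given); each row shifts and turns the commanded pose from where the row before left it, along the tool's axes as they then stand; what a row does not reach is not made up. A row lasts 1/10 s, in which the tool goes at most 0.05 m and 8.59 degrees, less where a joint would pass 70% of its speed; a pose out of reach is approached as far as the arm can. The fingers move at their own pace and stop on an object; FORCE is the grip in N (left out, the last holds). Time passes only in rows, so rows that do not move let the fingers close. It prints the time, the measured TCP pose, the force, the opening and the grip force at its end. Input that does not fit is refused with a message, and nothing moves.
- env.observe(): the state, without advancing time (a new reading comes with each control period).
- get_image(name): name is "scene" or "top" or "wrist"; returns a dict with "pixels" (480x640x3 uint8, red, green, blue), "K" (3x3 intrinsics, pixels), "extrinsics" (4x4, takes a point from world to camera coordinates). Camera axes: x right, y down, z forward; pixel columns grow to the right and rows downward; lengths in m; the calibration is good to about 2 mm. A picture is of the moment at which its call begins. There is no depth.
- env.close_job(): hands the job in; it is judged then, once.
The state is a dict: "time_s": time; "q": joint angles; "qvel": joint speeds; "joint_efforts": joint torques, N m; "position": TCP position; "tool_rot": TCP orientation; "ft_force": force on the tool from outside, world axes, zero at the start; "wrist_torque": the same for the moment, N m; "grip_width": finger opening in m; "gripper_force": force on a finger pad.
Only numpy, scipy, OpenCV 4.12 (cv2) and the standard library are available. Lean on these libraries where they do the work, as an engineer would, in place of code of your own. Each camera call takes 0.05 s, during which the arm holds its last target. There are 200 camera calls.

TASK

Pack the washed stacking cups into their carrier. Unlock the carrier's tall cover by turning it counter-clockwise, lift it off and stand it on the cork mat; someone left a straight-sided ramekin inside, so stand that upright in a free place in the draining tray with the other ramekin, and nest every stacking cup (cone-shaped foot under a wider collar) from the tray upright in one stack in the middle of the carrier's base. Then put the cover back over the stack so that its two tabs drop through the gaps between the base's claws onto the plate, and turn it clockwise as far as it goes, so that it is locked.

Things in the scene. Friction and masses are not known exactly. Their poses are not given: they have to be found in the camera images.
- cup_a: Glazed ceramic stacking cup, 53 mm high, 110 g; cup_a to cup_d are alike, 2 to 4 present. Foot: cone 36 mm across below, 54 mm at 33 mm height; there a flat shoulder steps out to a straight collar 66 mm across up to the rim (59 mm inside). Set in a like cup it sinks till its shoulder rests on the lower rim, 20 mm higher than that cup. Origin: centre of underside, z up. Starts upright in the tray.
- cup_b: Glazed ceramic stacking cup, 53 mm high, 110 g; cup_a to cup_d are alike, 2 to 4 present. Foot: cone 36 mm across below, 54 mm at 33 mm height; there a flat shoulder steps out to a straight collar 66 mm across up to the rim (59 mm inside). Set in a like cup it sinks till its shoulder rests on the lower rim, 20 mm higher than that cup. Origin: centre of underside, z up. Starts upright in the tray.
- cup_c: Glazed ceramic stacking cup, 53 mm high, 110 g; cup_a to cup_d are alike, 2 to 4 present. Foot: cone 36 mm across below, 54 mm at 33 mm height; there a flat shoulder steps out to a straight collar 66 mm across up to the rim (59 mm inside). Set in a like cup it sinks till its shoulder rests on the lower rim, 20 mm higher than that cup. Origin: centre of underside, z up. Starts upright in the tray.
- cup_d: Glazed ceramic stacking cup, 53 mm high, 110 g; cup_a to cup_d are alike, 2 to 4 present. Foot: cone 36 mm across below, 54 mm at 33 mm height; there a flat shoulder steps out to a straight collar 66 mm across up to the rim (59 mm inside). Set in a like cup it sinks till its shoulder rests on the lower rim, 20 mm higher than that cup. Origin: centre of underside, z up. Starts upright in the tray.
- ramekin_a: Straight-sided ceramic ramekin: same glaze, 66 mm across and 53 mm high as the cups, but a plain cylinder from foot to rim (59 mm inside), so it does not nest. 130 g. Origin: centre of underside, z up. Starts on the carrier's base, hidden under the cover.
- ramekin_b: Straight-sided ceramic ramekin: same glaze, 66 mm across and 53 mm high as the cups, but a plain cylinder from foot to rim (59 mm inside), so it does not nest. 130 g. Origin: centre of underside, z up. Starts upright in the tray among the cups.
- tray: Grey plastic draining tray, fixed, 190 mm (its x) by 345 mm (its y), 31 mm high, floor 5 mm thick, inside 170 by 325 mm. Up to five pieces stand in it in any order in a grid of six places: at -41 and +41 mm along its x, at -118, 0 and +118 mm along its y (each within 8 mm); at least one place is free. Origin: centre of the underside, x mostly away from the robot.
- teaspoon: Loose steel teaspoon, 130 by 27 by 11 mm, lying in the tray along the tray's x, between two columns of places (about 59 mm along the tray's y); it may stay there. Origin: centre of its underside, x along it.
- base: Carrier base, fixed: black round plate 140 mm across, 12 mm thick. Round its edge two facing curved claws, 120 degrees each, 26.5 mm high over the worktop: a wall (inside radius 60 mm) with an inward lip (inner radius 48.5 mm, underside 9.5 mm above the plate, 5 mm thick). Two facing gaps of 60 degrees between them. Origin: centre of the underside, x toward base_lock, z up.
- base_seat (a point): Centre of the base plate's top face, 12 mm above the worktop: the stack of cups stands here, and the cover's underside rests at this height. Axes as the base's.
- cover: Tall aluminium bell cover, open below, loose, 240 to 390 g; starts locked on the base. Outside 90 mm, inside 84 mm across, 120 mm high inside, 124 outside. At its foot two tabs, on its +x and -x sides, 36 mm wide, 6.5 mm thick, reach 54 mm from the axis. Turns and lifts freely. Half a turn makes no difference. Origin: centre of underside, x along handle and tabs, z up.
- cover_grip (a point): Middle of the cover's black bar handle, 150 mm above the cover's underside. The bar is 74 mm long along the cover's x, 14 mm wide, 16 mm high, with 19 mm of air below it.
- base_lock (a point): Short white line on top of one lip, on the base's x axis, 54 mm from the middle (its twin is across the middle). A stop under each lip halts a tab that turns clockwise when the tab lies on this line: the locked place, 60 degrees clockwise from the middle of the gap.
- base_gap (a point): Middle of one gap between the claws, on the plate, 54 mm from the base's middle, 60 degrees counter-clockwise (from above) of the base's x axis; the other gap is across the middle. A tab passes down here with 8 degrees to spare either way.
- mat: Round cork mat, 124 mm across, 3 mm thick, fixed on the worktop beside the carrier: the cover stands here while the carrier is open. Origin: centre of its underside (top is 3 mm higher).

How it is judged:
By the outcome, as a careful person would: the job done as asked, in the order asked, and still so for the second after the job is handed in, with the robot touching nothing.
Of cup_a, cup_b, cup_c, cup_d only 2 to 4 are there at a start; the rules pass over those that are not, and their reading is None.
At some moment in a run one of ramekin_a, ramekin_b may be knocked a few centimetres aside while the robot is not near it.
It also fails if it takes over 210 s, if anything falls off the work surface, if the arm or the gripper's body presses on something with over 40 N, if the wrist force passes 120 N, or if a joint passes its speed limit or range.

## Working session

There is one attempt and no reset: what is moved stays moved. The work goes in short steps, Python scripts to look and compute and a shell command to move; the robot and the scene stay as the last step left them, time stands still between calls to the robot, and variables do not carry over. Pictures are saved under pics/ and viewed, at most 14 in all, crops included, and the job is handed in when it is done.

```bash
ls; mkdir -p pics
python3 - <<'E'
from rig import env, get_image
import cv2,numpy as np
o=env.observe();print(o)
for n in("scene","top"):
    d=get_image(n);cv2.imwrite(f"pics/{n}0.png",d["pixels"][:,:,::-1]);print(n,d["K"],d["extrinsics"])
E
```

```text
nudge.py
pics
rig.py
{'time_s': 0.0, 'q': array([-8.71086743e+01,  2.18405428e+01,  7.43857354e+01,  1.77810187e-03,
        8.38561432e+01, -1.23381696e+01]), 'qvel': array([ 0.04488427,  0.01603184, -0.01410082, -0.09653979,  0.09824994,
       -0.03395036]), 'joint_efforts': array([-1.78554554e-03, -4.48458874e+01, -2.31279677e+01, -2.80100667e-04,
        4.84281132e-03,  8.22101896e-06]), 'position': array([ 0.14444623, -0.53040883,  0.24171017]), 'tool_rot': array([[ 9.64882280e-01,  2.62682670e-01, -4.17453962e-05],
       [ 2.62682456e-01, -9.64881267e-01,  1.43824820e-03],
       [ 3.37523527e-04, -1.39870599e-03, -9.99998965e-01]]), 'ft_force': array([ 0.03452464,  0.28108617, -1.08706248]), 'wrist_torque': array([-0.03013418,  0.11708794, -0.06985254]), 'gripper_force': 0.0, 'grip_width': 0.08522141094974958}
scene [[495.08301719   0.         314.38109528]
 [  0.         495.08301719 244.96712343]
 [  0.           0.           1.        ]] [[-0.78271847 -0.62193047 -0.02354331  0.45899558]
 [-0.38086033  0.50855669 -0.77221468  0.2603661 ]
 [ 0.49223694 -0.59545998 -0.63492536  0.71485087]
 [ 0.          0.          0.          1.        ]]
top [[573.14616002   0.         314.71827132]
 [  0.         573.14616002 236.67224357]
 [  0.           0.           1.        ]] [[ 0.01791306 -0.99983884 -0.00118622  0.05359185]
 [-0.99554303 -0.01772621 -0.09262751  0.572354  ]
 [ 0.09259155  0.00284017 -0.99570012  0.98425805]
 [ 0.          0.          0.          1.        ]]
```

View pics/top0.png

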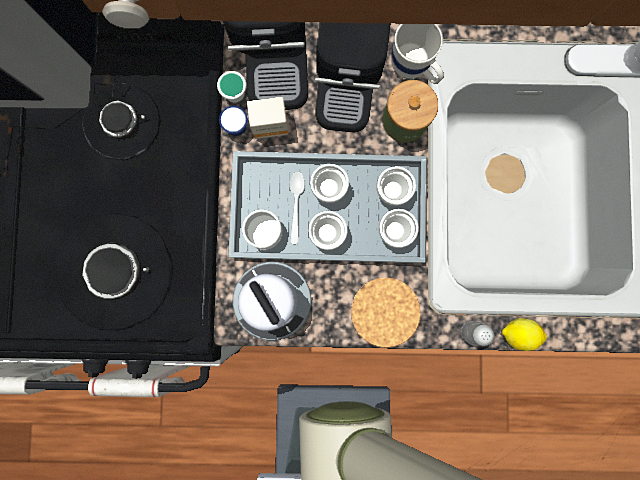

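View pics/scene0.png

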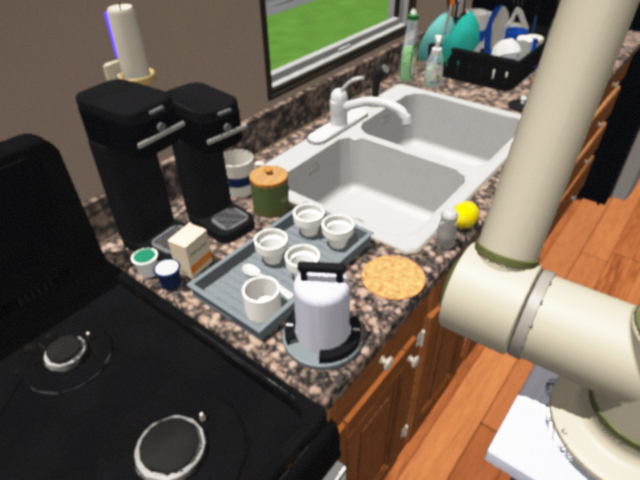

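The top view shows four cups at about (330,184), (396,187), (328,231) and (399,229). Ramekin_b is at (264,231), and the free place is near (263,184). The carrier with its black handle is at about (268,300) and the mat at (386,312). Next I'll measure these.

```bash
cat > h.py <<'E'
from rig import env, get_image
import cv2,numpy as np
def shot(n,save=None):
    d=get_image(n)
    if save: cv2.imwrite(f"pics/{save}.png",d["pixels"][:,:,::-1])
    return d
def cast(d,uv,z):
    E=d["extrinsics"];R=E[:3,:3];c=-R.T@E[:3,3]
    r=R.T@np.linalg.inv(d["K"])@np.array([uv[0],uv[1],1.])
    return c+r*(z-c[2])/r[2]
def proj(d,p):
    E=d["extrinsics"];q=d["K"]@(E[:3,:3]@np.asarray(p)+E[:3,3]);return q[:2]/q[2]
def circ(d,mask,z,box=None,amin=30):
    """world circles (least squares) of the contours in mask, cast on plane z"""
    m=mask.astype(np.uint8)
    if box is not None:
        k=np.zeros_like(m);x0,y0,x1,y1=box;k[y0:y1,x0:x1]=1;m=m*k
    out=[]
    for c in cv2.findContours(m,cv2.RETR_EXTERNAL,cv2.CHAIN_APPROX_NONE)[0]:
        if cv2.contourArea(c)<amin: continue
        h=cv2.convexHull(c)[:,0]
        p=np.array([cast(d,q,z)[:2] for q in h])
        a=np.linalg.lstsq(np.c_[2*p,np.ones(len(p))],(p**2).sum(1),rcond=None)[0]
        out.append((a[:2].round(4),round(float(np.sqrt(a[2]+a[:2]@a[:2])),4),c[:,0].mean(0).round(1)))
    return out
def go(xyz,ydeg=None,yaw=None):
    """tool-axis shift from the present pose to xyz; turn so that tool y lies at ydeg (mod 180)"""
    o=env.observe();R=o["tool_rot"]
    s=R.T@(np.asarray(xyz)-o["position"])
    a=np.degrees(np.arctan2(R[1,1],R[0,1]))
    t=None if ydeg is None else round((a-ydeg+90)%180-90,1)  # + turn = clockwise from above
    print("shift",s.round(4),"turn",t,"t",round(o["time_s"],2),"p",o["position"].round(4),"yang",round(a,1),"q6",round(o["q"][5],1))
E
python3 - <<'E'
from h import *
d=shot("top");I=d["pixels"].astype(int);hsv=cv2.cvtColor(d["pixels"],cv2.COLOR_RGB2HSV)
w=(I.min(2)>165)&(I.max(2)-I.min(2)<40)
for r in circ(d,w,.058,(232,155,425,262)):print("white",r)
bl=(hsv[...,2]<60)
for c in cv2.findContours((bl[270:335,235:305]).astype(np.uint8),0,1)[0]:
    if cv2.contourArea(c)>60:
        r=cv2.minAreaRect(c);b=cv2.boxPoints(r)+[235,270]
        P=np.array([cast(d,q,.168)[:2] for q in b]);print("bar",b.round(1).tolist(),P.mean(0),P.round(3).tolist())
cork=(hsv[...,0]>8)&(hsv[...,0]<22)&(hsv[...,1]>90)&(hsv[...,2]>140)
cork=cv2.morphologyEx(cork.astype(np.uint8),cv2.MORPH_OPEN,np.ones((5,5)))
for r in circ(d,cork,.003,(340,265,430,350),400):print("cork",r)
cr=d["pixels"][150:345,222:432,::-1];cv2.imwrite("pics/crop1.png",cv2.resize(cr,None,fx=3,fy=3,interpolation=cv2.INTER_CUBIC)[:, :])
E
```

```text
white (array([0.637 , 0.0461]), 0.169, array([332.1, 208. ]))
bar [[267.6, 331.3], [299.6, 312.3], [305.9, 323.0], [273.9, 342.0]] [0.42175772 0.10271816] [[0.415, 0.131], [0.444, 0.084], [0.428, 0.074], [0.399, 0.121]]
bar [[248.5, 284.0], [255.9, 279.7], [280.0, 321.2], [272.6, 325.5]] [0.45757054 0.13732475] [[0.485, 0.162], [0.492, 0.151], [0.43, 0.113], [0.424, 0.124]]
cork (array([ 0.4414, -0.0646]), 0.0615, array([384.7, 312.5]))
```

View pics/crop1.png

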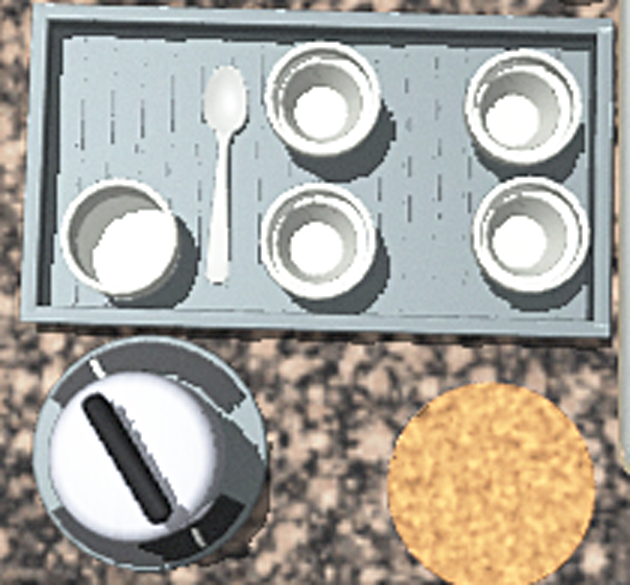

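The crop shows ramekin_b bottom left, four two-step cups, and the carrier with white lock lines at crop (97,368) and (198,538). The handle lies along those lines. I'll refine the numbers.

Run:
```python
from h import *
d=shot("top");P=d["pixels"];I=P.astype(int)
print("tray px",P[170,250],P[205,380],"cup rim px",P[184,313],P[231,312])
w=((I[...,2]-I[...,0])<8)&(I.min(2)>110)
for r in circ(d,w,.058,(234,157,424,260),100):print("white",r)
# lock lines
A=cast(d,(254.3,272.7),.0265);B=cast(d,(288,329.3),.0265)
print("lines",A,B,"mid",(A+B)/2,"dist",np.linalg.norm(A-B),"ang",np.degrees(np.arctan2(*(A-B)[1::-1])))
H=[cast(d,q,.170) for q in [(252.7,283.3),(275.3,322.7)]];print("bar",(H[0]+H[1])/2,"len",np.linalg.norm(H[0]-H[1]),"ang",np.degrees(np.arctan2(*(H[0]-H[1])[1::-1])))
for n,q,z in [("TL",(232.7,152.5),.031),("TR",(426.7,157),.031),("BR",(424.5,262),.031),("BL",(229,257.5),.031)]:print(n,cast(d,q,z))
```

```text
tray px [195 209 212] [179 192 198] cup rim px [163 168 161] [149 148 147]
white (array([0.5804, 0.0422]), 0.0334, array([327.4, 230.1]))
white (array([ 0.5862, -0.0788]), 0.0337, array([398.1, 228.1]))
white (array([0.5798, 0.1544]), 0.0343, array([262.4, 229.6]))
white (array([0.6173, 0.1146]), 0.0599, array([295.6, 207.3]))
white (array([ 0.6596, -0.074 ]), 0.0338, array([395.1, 185.8]))
white (array([0.6628, 0.0406]), 0.0335, array([329.1, 182.5]))
lines [0.50597909 0.16861453 0.0265    ] [0.40884735 0.10733333 0.0265    ] mid [0.45741322 0.13797393 0.0265    ] dist 0.1148475517691037 ang 32.248160066878675
bar [0.45704231 0.13755182 0.17      ] len 0.06788856701298016 ang 31.377677709126086
TL [0.71879714 0.21250769 0.031     ]
TR [ 0.71673319 -0.13279421  0.031     ]
BR [ 0.52984639 -0.12891609  0.031     ]
BL [0.53161723 0.21315133 0.031     ]
```

Run:
```python
from h import *
go((.457,.1376,.235),-58)
```

```text
shift [ 0.4771 -0.5625  0.0075] turn -16.8 t 0.2 p [ 0.1445 -0.5305  0.242 ] yang -74.8 q6 -12.3
```

Units first: shifts go in shares of 50 mm and turns go in shares of 90 degrees. So -0.0375 m is -0.75, 0.0318 m is 0.636.

```bash
echo '[{"dx":0.636, "dy":-0.75, "finger_gap":0.085}, {"dx":0.636, "dy":-0.75, "finger_gap":0.085}, {"dx":0.636, "dy":-0.75, "finger_gap":0.085}, {"dx":0.636, "dy":-0.75, "finger_gap":0.085}, {"dx":0.636, "dy":-0.75, "finger_gap":0.085}, {"dx":0.636, "dy":-0.75, "finger_gap":0.085}, {"dx":0.636, "dy":-0.75, "finger_gap":0.085}, {"dx":0.636, "dy":-0.75, "finger_gap":0.085}]' | python3 nudge.py 60
echo '[{"dx":0.636, "dy":-0.75, "finger_gap":0.085}, {"dx":0.636, "dy":-0.75, "finger_gap":0.085}, {"dx":0.636, "dy":-0.75, "finger_gap":0.085}, {"dx":0.636, "dy":-0.75, "finger_gap":0.085}, {"dx":0.636, "dy":-0.75, "finger_gap":0.085}, {"dx":0.636, "dy":-0.75, "finger_gap":0.085}, {"dx":0.636, "dy":-0.75, "finger_gap":0.085}, {"twist":-0.0933, "finger_gap":0.05}, {"twist":-0.0933, "finger_gap":0.05}, {"finger_gap":0.05}]' | python3 nudge.py
python3 - <<'E'
from h import *
go((.457,.1376,.154),-58)
d=shot("wrist","w1")
print(proj(d,(.457,.1376,.17)))
E
```

```text
time_s: 1.0
position: [0.3114, -0.1725, 0.2424]
tool_rot: [[0.965, 0.262, 0.0], [0.262, -0.965, -0.0], [0.0, 0.0, -1.0]]
ft_force: [0.7, -0.4, -0.1]
grip_width: 0.0849
gripper_force: 0.0
time_s: 2.0
position: [0.4568, 0.1378, 0.2421]
tool_rot: [[0.847, 0.532, -0.001], [0.532, -0.847, -0.0], [-0.001, -0.0, -1.0]]
ft_force: [-0.3, -0.2, 0.1]
grip_width: 0.0504
gripper_force: 0.0
shift [0.0001 0.0002 0.0881] turn 0.2 t 2.0 p [0.4568 0.1378 0.2421] yang -57.8 q6 60.4
[318.98557908 258.47785639]
```

View pics/w1.png

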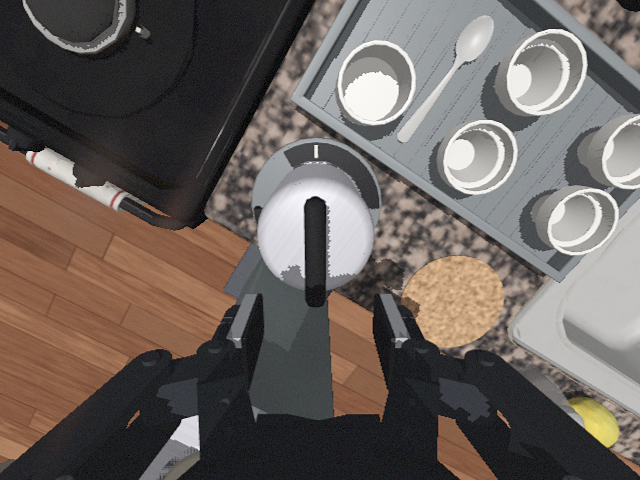

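The wrist view shows the bar running vertically from (316,198) to (316,306) and centred between the fingers, with the white lock line at (316,152) in line with it. I'll descend, grip, and turn CCW.

Scaled: 0.03 m is 0.6, 0.028 m is 0.56.

```bash
echo '[{"dz":0.6, "finger_gap":0.05}, {"dz":0.6, "finger_gap":0.05}, {"dz":0.56, "finger_gap":0.05}, {"finger_gap":0.05}, {"finger_gap":0.0}, {"finger_gap":0.0}, {"finger_gap":0.0}, {"finger_gap":0.0}, {"finger_gap":0.0}]' | python3 nudge.py 80
echo '[{"twist":-0.0556, "finger_gap":0.0}, {"twist":-0.0833, "finger_gap":0.0}, {"twist":-0.0833, "finger_gap":0.0}, {"twist":-0.0833, "finger_gap":0.0}, {"twist":-0.0833, "finger_gap":0.0}, {"twist":-0.0833, "finger_gap":0.0}, {"twist":-0.0833, "finger_gap":0.0}, {"twist":-0.0667, "finger_gap":0.0}, {"twist":-0.0444, "finger_gap":0.0}, {"finger_gap":0.0}]' | python3 nudge.py
python3 - <<'E'
from h import *
go((.457,.1376,.154),2)
print(env.observe()["ft_force"],env.observe()["wrist_torque"])
d=shot("top","t2");cv2.imwrite("pics/t2c.png",cv2.resize(d["pixels"][255:350,222:322,::-1],None,fx=5,fy=5))
E
```

```text
time_s: 2.95
position: [0.4574, 0.1378, 0.1558]
tool_rot: [[0.848, 0.53, 0.003], [0.53, -0.848, 0.001], [0.003, 0.001, -1.0]]
ft_force: [-1.3, 2.9, 7.8]
grip_width: 0.0128
gripper_force: 78.4
time_s: 3.95
position: [0.4578, 0.1373, 0.1553]
tool_rot: [[-0.036, 0.999, 0.003], [0.999, 0.036, -0.0], [-0.0, 0.003, -1.0]]
ft_force: [1.3, -0.1, 3.2]
grip_width: 0.0128
gripper_force: 78.9
shift [ 0.0003 -0.0008  0.0013] turn 0.0 t 3.95 p [0.4578 0.1373 0.1553] yang 2.0 q6 0.4
[ 1.26941651 -0.14421364  3.23130802] [ 0.05489723 -0.47810537  0.09488233]
```

Scaled: -0.004 m is -0.08.

```bash
echo '[{"dz":-0.08, "finger_gap":0.0}, {"dz":-0.08, "finger_gap":0.0}, {"dz":-0.08, "finger_gap":0.0}, {"dz":-0.08, "finger_gap":0.0}, {"finger_gap":0.0}]' | python3 nudge.py
echo '[{"dz":-0.6, "finger_gap":0.0}, {"dz":-0.6, "finger_gap":0.0}, {"dz":-0.4, "finger_gap":0.0}, {"dz":-0.2, "finger_gap":0.0}, {"finger_gap":0.0}]' | python3 nudge.py
python3 - <<'E'
from h import *
d=shot("scene","s2");cv2.imwrite("pics/s2c.png",cv2.resize(d["pixels"][180:400,170:450,::-1],None,fx=2,fy=2))
go((.4414,-.0646,.21),2)
E
```

```text
time_s: 4.5
position: [0.457, 0.1373, 0.1708]
tool_rot: [[-0.035, 0.999, 0.0], [0.999, 0.035, -0.0], [-0.0, 0.0, -1.0]]
ft_force: [0.3, 0.4, -3.2]
grip_width: 0.0125
gripper_force: 78.1
time_s: 5.0
position: [0.4571, 0.1374, 0.2609]
tool_rot: [[-0.035, 0.999, 0.002], [0.999, 0.035, -0.0], [-0.0, 0.002, -1.0]]
ft_force: [0.7, -0.2, -4.9]
grip_width: 0.0124
gripper_force: 79.0
shift [-0.2013 -0.0224  0.0498] turn 0.0 t 5.05 p [0.4567 0.1373 0.2598] yang 2.0 q6 0.5
```

View pics/s2c.png

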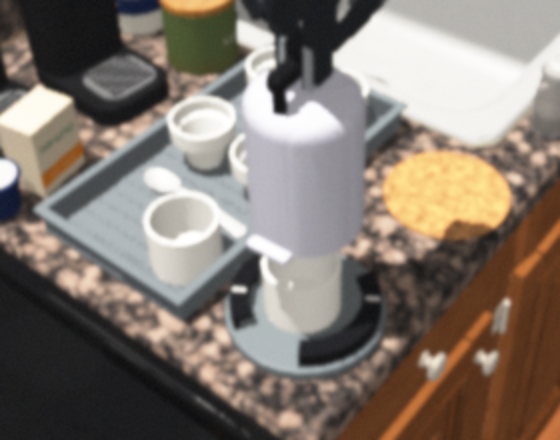

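The cover is off and held above the base, with the ramekin standing on the plate at crop (302,295). Moving the cover to the mat.

Scaled: -0.048 m is -0.96, -0.003 m is -0.06.

```bash
echo '[{"dx":-0.6, "dy":-0.068, "finger_gap":0.0}, {"dx":-0.86, "dy":-0.096, "finger_gap":0.0}, {"dx":-0.96, "dy":-0.104, "finger_gap":0.0}, {"dx":-0.86, "dy":-0.1, "finger_gap":0.0}, {"dx":-0.5, "dy":-0.06, "finger_gap":0.0}, {"dx":-0.246, "dy":-0.02, "finger_gap":0.0}, {"finger_gap":0}]' | python3 nudge.py
echo '[{"dz":0.7, "finger_gap":0.0}, {"dz":0.7, "finger_gap":0.0}, {"dz":0.5, "finger_gap":0.0}, {"dz":0.2, "finger_gap":0.0}, {"dz":0.06, "finger_gap":0.0}, {"dz":0.06, "finger_gap":0.0}, {"dz":0.04, "finger_gap":0.0}, {"finger_gap":0}]' | python3 nudge.py
python3 - <<'E'
from h import *
go((.4414,-.0646,.1463),2)
E
```

```text
time_s: 5.75
position: [0.4415, -0.0653, 0.2593]
tool_rot: [[-0.033, 0.999, -0.002], [0.999, 0.033, 0.001], [0.001, -0.002, -1.0]]
ft_force: [0.0, 0.5, -2.8]
grip_width: 0.0124
gripper_force: 79.0
time_s: 6.55
position: [0.442, -0.0646, 0.1479]
tool_rot: [[-0.036, 0.999, 0.001], [0.999, 0.036, -0.0], [-0.0, 0.001, -1.0]]
ft_force: [-0.2, 0.2, -4.6]
grip_width: 0.0128
gripper_force: 79.0
shift [ 0.     -0.0006  0.0016] turn 0.0 t 6.55 p [ 0.442  -0.0646  0.1479] yang 2.0 q6 -25.6
```

Scaled: 0.0015 m is 0.03, 0.001 m is 0.02.

```bash
echo '[{"dz":0.03, "finger_gap":0.0}, {"finger_gap":0}, {"dz":0.02, "finger_gap":0.0}, {"finger_gap":0}]' | python3 nudge.py
echo '[{"finger_gap":0.05}, {"finger_gap":0.05}, {"finger_gap":0.05}, {"finger_gap":0.05}]' | python3 nudge.py
echo '[{"dz":-0.4, "finger_gap":0.05}, {"dz":-0.8, "finger_gap":0.05}, {"dz":-0.8, "finger_gap":0.05}, {"dz":-0.4, "finger_gap":0.05}]' | python3 nudge.py
python3 - <<'E'
from h import *
d=shot("top","t3")
go((.457,.1376,.2),2)
I=d["pixels"].astype(int)
cv2.imwrite("pics/t3c.png",cv2.resize(d["pixels"][150:350,222:432,::-1],None,fx=2.8,fy=2.8,interpolation=cv2.INTER_CUBIC))
w=((I[...,2]-I[...,0])<8)&(I.min(2)>110)
for r in circ(d,w,.058,(234,157,424,260),100):print("white",r)
w=(I.min(2)>140)&((I[...,2]-I[...,0])<5)
for r in circ(d,w,.065,(238,268,306,336),100):print("base ram",r)
E
```

```text
time_s: 6.95
position: [0.4422, -0.065, 0.1466]
tool_rot: [[-0.035, 0.999, 0.002], [0.999, 0.035, -0.002], [-0.002, 0.002, -1.0]]
ft_force: [-5.2, 0.6, 16.1]
grip_width: 0.0125
gripper_force: 81.7
time_s: 7.35
position: [0.4417, -0.0646, 0.1448]
tool_rot: [[-0.035, 0.999, 0.0], [0.999, 0.035, 0.0], [0.0, 0.0, -1.0]]
ft_force: [-0.0, -0.2, -0.5]
grip_width: 0.0501
gripper_force: 0.0
time_s: 7.75
position: [0.4423, -0.0648, 0.2679]
tool_rot: [[-0.035, 0.999, 0.004], [0.999, 0.035, -0.002], [-0.002, 0.004, -1.0]]
ft_force: [0.3, -0.6, -0.7]
grip_width: 0.0501
gripper_force: 0.0
shift [0.2023 0.0207 0.0692] turn 0.0 t 7.8 p [ 0.443  -0.0651  0.2697] yang 2.0 q6 -25.6
white (array([0.5805, 0.0421]), 0.0334, array([327.4, 230. ]))
white (array([0.5799, 0.1545]), 0.0342, array([262. , 229.3]))
white (array([ 0.5863, -0.0787]), 0.0337, array([398., 228.]))
white (array([0.6175, 0.1143]), 0.0595, array([295.6, 207. ]))
white (array([ 0.6597, -0.074 ]), 0.0338, array([395.3, 185.6]))
white (array([0.6628, 0.0406]), 0.0335, array([329.1, 182.5]))
base ram (array([0.4612, 0.1385]), 0.0331, array([269.1, 299.2]))
```

View pics/t3c.png

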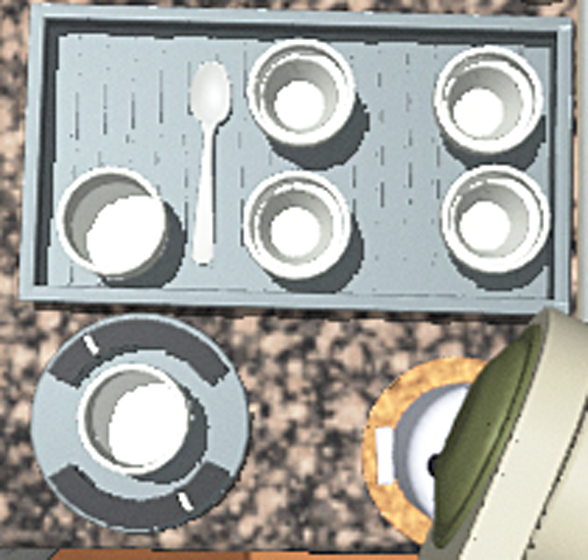

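The tray is unchanged. The ramekin stands on the base at about crop (134,420), and the cover stands on the mat, partly hidden by the arm. Next I'll fetch the ramekin.

Scaled: 0.045 m is 0.9, 0.04 m is 0.8, -8 degrees is -0.0889.

```bash
echo '[{"dx":0.8, "dy":0.1, "finger_gap":0.085}, {"dx":0.9, "dy":0.1, "finger_gap":0.085}, {"dx":0.9, "dy":0.1, "finger_gap":0.085}, {"dx":0.9, "dy":0.1, "dz":0.4, "finger_gap":0.085}, {"dx":0.556, "dy":0.106, "dz":0.6, "finger_gap":0.085}, {"dz":0.4, "twist":-0.0889, "finger_gap":0.085}, {"twist":-0.0889, "finger_gap":0.085}, {"twist":-0.0889, "finger_gap":0.085}, {"twist":-0.0889, "finger_gap":0.085}, {"twist":-0.0889, "finger_gap":0.085}]' | python3 nudge.py
echo '[{"twist":-0.0889, "finger_gap":0.085}, {"twist":-0.0889, "finger_gap":0.085}, {"twist":-0.0889, "finger_gap":0.085}, {"twist":-0.0889, "finger_gap":0.085}, {"twist":-0.0889, "finger_gap":0.085}, {"twist":-0.0889, "finger_gap":0.085}, {"finger_gap":0.085}]' | python3 nudge.py
python3 - <<'E'
from h import *
d=shot("wrist","w3");I=d["pixels"].astype(int)
w=(I.min(2)>110)&((I[...,2]-I[...,0])<8)
u=proj(d,(.4612,.1385,.065));print(u)
u=u.astype(int);r=95
for q in circ(d,w,.065,(max(u[0]-r,0),max(u[1]-r,0),u[0]+r,u[1]+r),300):print(q)
go((.4612,.1385,.05),90)
t=shot("top");g=cv2.cvtColor(t["pixels"],cv2.COLOR_RGB2GRAY)
L=[]
for c in [(254.9,273.6),(287.7,328.6)]:
    x,y=int(c[0]),int(c[1]);W=g[y-5:y+6,x-5:x+6].astype(float)
    m=(W>np.percentile(W,88));yy,xx=np.mgrid[y-5:y+6,x-5:x+6]
    L.append(cast(t,(xx[m].mean(),yy[m].mean()),.0265));print(xx[m].mean(),yy[m].mean(),W.max(),W.min())
print((L[0]+L[1])/2,np.linalg.norm(L[0]-L[1]),np.degrees(np.arctan2(*(L[0]-L[1])[1::-1])))
E
```

```text
time_s: 8.8
position: [0.4596, 0.139, 0.1942]
tool_rot: [[-0.674, 0.739, -0.001], [0.739, 0.674, -0.0], [0.001, -0.001, -1.0]]
ft_force: [-0.5, -0.1, 0.1]
grip_width: 0.0847
gripper_force: 0.0
time_s: 9.5
position: [0.4597, 0.139, 0.1943]
tool_rot: [[-1.0, -0.002, -0.001], [-0.002, 1.0, -0.0], [0.001, -0.0, -1.0]]
ft_force: [-0.4, 0.8, 0.7]
grip_width: 0.0852
gripper_force: 0.0
[317.63091277 236.99759936]
(array([0.54  , 0.0646]), 0.0124, array([232.8, 322.4]))
(array([0.463 , 0.0736]), 0.0351, array([249.5, 237.4]))
(array([0.4806, 0.1607]), 0.0807, array([343.1, 262.6]))
shift [-0.0016 -0.0005  0.1444] turn -0.1 t 9.55 p [0.4597 0.139  0.1944] yang 89.9 q6 -87.2
253.6 277.73333333333335 211.0 164.0
284.53846153846155 329.15384615384613 238.0 232.0
[0.45307171 0.14147573 0.0265    ] 0.10457524473738468 32.53583179332074
```

View pics/w3.png

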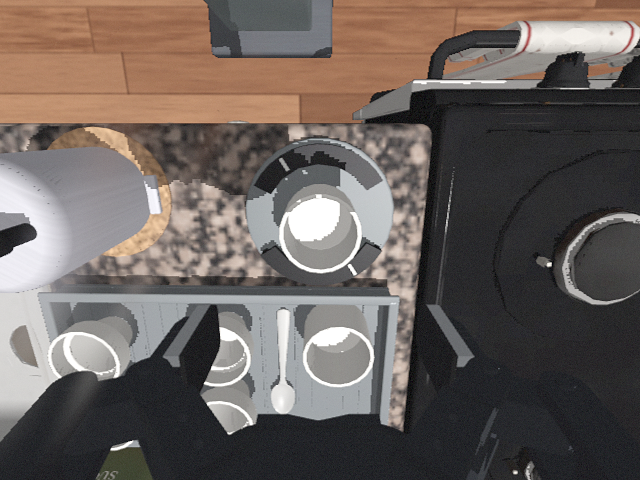

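The wrist view shows the ramekin rim at (320,240), close to where it was predicted. The cover stands on the mat at left. Descending to grip the ramekin.

Scaled: 0.04 m is 0.8, -0.0025 m is -0.05.

```bash
echo '[{"dx":-0.05, "dy":0.006, "dz":0.8, "finger_gap":0.085}, {"dz":0.8, "finger_gap":0.085}, {"dz":0.7, "finger_gap":0.085}, {"dz":0.4, "finger_gap":0.085}, {"dz":0.18, "finger_gap":0.085}, {"finger_gap":0.0}, {"finger_gap":0}, {"finger_gap":0}, {"finger_gap":0}]' | python3 nudge.py 40
echo '[{"dz":-0.4, "finger_gap":0}, {"dz":-0.8, "finger_gap":0}, {"dz":-0.8, "finger_gap":0}, {"dz":-0.4, "finger_gap":0}, {"finger_gap":0}]' | python3 nudge.py
python3 - <<'E'
from h import *
d=shot("top");I=d["pixels"].astype(int)
w=((I[...,2]-I[...,0])<8)&(I.min(2)>110)
for r in circ(d,w,.058,(234,157,424,260),100):print("white",r)
go((.665,.157,.17),90)
g=cv2.imread("pics/t3.png",0)
L=[]
for c in [(254.9,273.6),(287.7,328.6)]:
    x,y=round(c[0]),round(c[1]);W=g[y-5:y+6,x-5:x+6].astype(float)
    m=(W>W.max()-40);yy,xx=np.mgrid[y-5:y+6,x-5:x+6]
    L.append(cast(d,(xx[m].mean(),yy[m].mean()),.0265));print(m.sum(),xx[m].mean(),yy[m].mean(),W.max(),np.median(W))
print((L[0]+L[1])/2,np.linalg.norm(L[0]-L[1]),np.degrees(np.arctan2(*(L[0]-L[1])[1::-1])))
E
```

```text
time_s: 10.5
position: [0.4628, 0.1393, 0.0517]
tool_rot: [[-1.0, -0.0, 0.002], [-0.0, 1.0, 0.0], [-0.002, 0.0, -1.0]]
ft_force: [0.7, 0.5, 0.7]
grip_width: 0.0658
gripper_force: 44.7
time_s: 11.0
position: [0.4635, 0.1394, 0.1739]
tool_rot: [[-1.0, -0.0, 0.007], [-0.0, 1.0, 0.0], [-0.007, 0.0, -1.0]]
ft_force: [0.6, 0.2, -2.1]
grip_width: 0.0658
gripper_force: 45.3
white (array([0.5805, 0.0423]), 0.0334, array([327.4, 230.1]))
white (array([0.5799, 0.1543]), 0.0341, array([262.5, 230.2]))
white (array([ 0.5864, -0.0787]), 0.0338, array([398.1, 227.8]))
white (array([0.6173, 0.1155]), 0.0601, array([295.6, 207.1]))
white (array([ 0.6598, -0.0741]), 0.0337, array([395.5, 185.5]))
white (array([0.6627, 0.0407]), 0.0335, array([328.9, 182.6]))
shift [-0.2024  0.0176  0.0025] turn 0.0 t 11.05 p [0.4626 0.1393 0.1719] yang 90.0 q6 -87.3
16 253.6875 272.3125 255.0 96.0
15 287.53333333333336 328.73333333333335 255.0 85.0
[0.45822263 0.13893677 0.0265    ] 0.11473301762772892 32.43819886551718
```

Ramekin gripped (opening 65.8 mm), and the free place is still free. Placing it there.

Scaled: -0.045 m is -0.9, 0.005 m is 0.1.

```bash
echo '[{"dx":-0.7, "dy":0.08, "finger_gap":0}, {"dx":-0.9, "dy":0.1, "finger_gap":0}, {"dx":-0.9, "dy":0.1, "finger_gap":0}, {"dx":-0.84, "dy":0.072, "finger_gap":0}, {"dx":-0.5, "finger_gap":0}, {"dx":-0.208, "finger_gap":0}, {"dz":0.6, "finger_gap":0}, {"dz":0.8, "finger_gap":0}, {"dz":0.6, "finger_gap":0}, {"dz":0.3, "finger_gap":0}]' | python3 nudge.py
echo '[{"dz":0.12, "finger_gap":0}, {"dz":0.06, "finger_gap":0}, {"finger_gap":0}]' | python3 nudge.py
python3 - <<'E'
from h import *
go((.665,.157,.0445),90)
E
```

```text
time_s: 12.05
position: [0.6626, 0.1568, 0.0509]
tool_rot: [[-1.0, -0.0, -0.008], [-0.0, 1.0, -0.0], [0.008, -0.0, -1.0]]
ft_force: [0.1, 0.3, -2.5]
grip_width: 0.0653
gripper_force: 45.2
time_s: 12.35
position: [0.6652, 0.157, 0.0477]
tool_rot: [[-1.0, -0.001, 0.002], [-0.001, 1.0, 0.0], [-0.002, 0.0, -1.0]]
ft_force: [0.2, 0.3, -0.4]
grip_width: 0.0654
gripper_force: 45.3
shift [ 0.0002 -0.      0.0032] turn 0.0 t 12.35 p [0.6652 0.157  0.0477] yang 90.0 q6 -86.6
```

Scaled: 0.0015 m is 0.03.

```bash
echo '[{"dz":0.03, "finger_gap":0}, {"finger_gap":0}, {"dz":0.03, "finger_gap":0}, {"finger_gap":0}]' | python3 nudge.py
echo '[{"finger_gap":0.076}, {"finger_gap":0.076}, {"finger_gap":0.076}, {"dz":-0.3, "finger_gap":0.076}, {"dz":-0.6, "finger_gap":0.08}, {"dz":-0.8, "finger_gap":0.08}, {"finger_gap":0.08}]' | python3 nudge.py
python3 - <<'E'
from h import *
go((.5805,.0422,.12),90)
E
```

```text
time_s: 12.75
position: [0.6651, 0.157, 0.0447]
tool_rot: [[-1.0, -0.0, 0.002], [-0.0, 1.0, 0.0], [-0.002, 0.0, -1.0]]
ft_force: [-0.2, 0.1, 3.2]
grip_width: 0.0658
gripper_force: 45.6
time_s: 13.45
position: [0.6671, 0.1573, 0.1362]
tool_rot: [[-1.0, -0.001, 0.012], [-0.001, 1.0, 0.001], [-0.012, 0.001, -1.0]]
ft_force: [0.3, 0.3, 1.1]
grip_width: 0.0798
gripper_force: 0.0
shift [ 0.0868 -0.115   0.0151] turn 0.0 t 13.45 p [0.6671 0.1573 0.1362] yang 90.0 q6 -86.6
```

Ramekin_a is placed. Next, cup 1.

Scaled: 0.03 m is 0.6, 0.0217 m is 0.434.

```bash
echo '[{"dx":0.434, "dy":-0.575, "finger_gap":0.08}, {"dx":0.434, "dy":-0.575, "finger_gap":0.08}, {"dx":0.434, "dy":-0.575, "finger_gap":0.08}, {"dx":0.434, "dy":-0.575, "finger_gap":0.08}, {"dz":0.6, "finger_gap":0.08}, {"dz":0.6, "finger_gap":0.08}, {"dz":0.36, "finger_gap":0.08}, {"dz":0.18, "finger_gap":0.08}, {"finger_gap":0.08}]' | python3 nudge.py 40
python3 - <<'E'
from h import *
go((.5805,.0422,.049),90)
E
```

```text
time_s: 14.35
position: [0.5777, 0.042, 0.0414]
tool_rot: [[-1.0, -0.001, -0.001], [-0.001, 1.0, 0.0], [0.001, 0.0, -1.0]]
ft_force: [0.9, 0.8, -0.6]
grip_width: 0.0797
gripper_force: 0.0
shift [-0.0028  0.0002 -0.0076] turn 0.0 t 14.35 p [0.5777 0.042  0.0414] yang 90.0 q6 -97.6
```

Scaled: -0.0076 m is -0.152, -0.0028 m is -0.056.

```bash
echo '[{"dx":-0.056, "dz":-0.152, "finger_gap":0.08}, {"finger_gap":0.08}, {"finger_gap":0.0}, {"finger_gap":0}, {"finger_gap":0}, {"finger_gap":0}]' | python3 nudge.py 40
echo '[{"dz":-0.4, "finger_gap":0}, {"dz":-0.8, "finger_gap":0}, {"dz":-0.8, "finger_gap":0}, {"dz":-0.2, "finger_gap":0}, {"finger_gap":0}, {"finger_gap":0}]' | python3 nudge.py
python3 - <<'E'
from h import *
go((.4572,.138,.12),90)
E
```

```text
time_s: 14.95
position: [0.5814, 0.0421, 0.0513]
tool_rot: [[-1.0, -0.0, 0.003], [-0.0, 1.0, -0.0], [-0.003, -0.0, -1.0]]
ft_force: [-2.5, 0.4, 10.6]
grip_width: 0.0647
gripper_force: 41.9
time_s: 15.55
position: [0.5801, 0.042, 0.1582]
tool_rot: [[-1.0, -0.001, -0.002], [-0.001, 1.0, 0.0], [0.002, 0.0, -1.0]]
ft_force: [-0.7, 0.8, -1.0]
grip_width: 0.0651
gripper_force: 44.9
shift [0.1228 0.096  0.0385] turn 0.0 t 15.55 p [0.5801 0.042  0.1582] yang 90.0 q6 -97.5
```

Scaled: 0.0307 m is 0.614, 0.024 m is 0.48.

```bash
echo '[{"dx":0.414, "dy":0.32, "finger_gap":0}, {"dx":0.614, "dy":0.48, "finger_gap":0}, {"dx":0.614, "dy":0.48, "finger_gap":0}, {"dx":0.414, "dy":0.32, "finger_gap":0}, {"dx":0.24, "dy":0.2, "finger_gap":0}, {"dx":0.16, "dy":0.12, "dz":0.4, "finger_gap":0}, {"dz":0.6, "finger_gap":0}, {"dz":0.6, "finger_gap":0}, {"dz":0.2, "finger_gap":0}, {"finger_gap":0}]' | python3 nudge.py
echo '[{"dz":0.08, "finger_gap":0}, {"finger_gap":0}, {"finger_gap":0}]' | python3 nudge.py
python3 - <<'E'
from h import *
go((.4572,.138,.058),90);print(env.observe()["ft_force"])
E
```

```text
time_s: 16.55
position: [0.4575, 0.1376, 0.0681]
tool_rot: [[-1.0, -0.0, -0.004], [-0.0, 1.0, -0.0], [0.004, -0.0, -1.0]]
ft_force: [1.2, 0.5, -1.4]
grip_width: 0.0646
gripper_force: 45.0
time_s: 16.85
position: [0.4584, 0.1379, 0.0662]
tool_rot: [[-1.0, -0.0, 0.002], [-0.0, 1.0, 0.0], [-0.002, 0.0, -1.0]]
ft_force: [-0.1, -0.0, -0.3]
grip_width: 0.0648
gripper_force: 45.0
shift [0.0012 0.0001 0.0082] turn 0.0 t 16.85 p [0.4584 0.1379 0.0662] yang 90.0 q6 -87.5
[-0.07417766 -0.01070611 -0.26575086]
```

Scaled: 0.004 m is 0.08, 0.002 m is 0.04.

```bash
echo '[{"dx":0.014, "dz":0.08, "finger_gap":0}, {"dz":0.04, "finger_gap":0}, {"finger_gap":0}, {"finger_gap":0}]' | python3 nudge.py
echo '[{"dz":0.03, "finger_gap":0}, {"finger_gap":0}, {"finger_gap":0}]' | python3 nudge.py
echo '[{"dz":0.02, "finger_gap":0}, {"finger_gap":0}, {"finger_gap":0}]' | python3 nudge.py | sed -n '2p;4p'
```

```text
time_s: 17.25
position: [0.4572, 0.1379, 0.0594]
tool_rot: [[-1.0, -0.0, -0.0], [-0.0, 1.0, 0.0], [0.0, 0.0, -1.0]]
ft_force: [-0.4, -0.7, -1.5]
grip_width: 0.0649
gripper_force: 45.0
time_s: 17.55
position: [0.4574, 0.1379, 0.0584]
tool_rot: [[-1.0, -0.001, 0.001], [-0.001, 1.0, 0.0], [-0.001, 0.0, -1.0]]
ft_force: [-0.5, 0.5, 4.3]
grip_width: 0.0645
gripper_force: 45.5
position: [0.4575, 0.1379, 0.0583]
ft_force: [-3.6, -0.4, 15.3]
```

Cup 1 is on the plate. Releasing it and moving to cup 2 at (.586,-.079).

Scaled: -0.04 m is -0.8, -0.03 m is -0.6.

```bash
echo '[{"dz":-0.02, "finger_gap":0.078}, {"finger_gap":0.078}, {"finger_gap":0.078}, {"dz":-0.4, "finger_gap":0.08}, {"dz":-0.8, "finger_gap":0.08}, {"dz":-0.6, "finger_gap":0.08}, {"finger_gap":0.08}, {"finger_gap":0.08}]' | python3 nudge.py
python3 - <<'E'
from h import *
d=shot("top");I=d["pixels"].astype(int)
w=((I[...,2]-I[...,0])<8)&(I.min(2)>110)
for r in circ(d,w,.058,(234,157,424,260),100):print("white",r)
go((.5864,-.0787,.12),90)
E
```

```text
time_s: 18.65
position: [0.4571, 0.1379, 0.1479]
tool_rot: [[-1.0, -0.0, 0.001], [-0.0, 1.0, 0.0], [-0.001, 0.0, -1.0]]
ft_force: [-0.6, -0.9, 0.1]
grip_width: 0.0798
gripper_force: 0.0
white (array([0.5799, 0.1544]), 0.0342, array([262.1, 229.9]))
white (array([ 0.5864, -0.0786]), 0.0338, array([397.9, 227.9]))
white (array([0.6168, 0.1113]), 0.0594, array([295.7, 207.1]))
white (array([ 0.6597, -0.0741]), 0.0337, array([395.5, 185.5]))
white (array([0.6627, 0.0406]), 0.0335, array([329.1, 182.5]))
white (array([0.6604, 0.1536]), 0.0352, array([263.6, 183.2]))
shift [-0.1296 -0.2166  0.027 ] turn 0.0 t 18.7 p [0.4568 0.1378 0.1472] yang 90.0 q6 -87.5
```

Scaled: -0.045 m is -0.9, -0.04 m is -0.8.

```bash
echo '[{"dx":-0.76, "dy":-0.6, "finger_gap":0.08}, {"dx":-0.76, "dy":-0.6, "finger_gap":0.08}, {"dx":-0.6, "dy":-0.7, "finger_gap":0.08}, {"dx":-0.472, "dy":-0.8, "finger_gap":0.08}, {"dy":-0.9, "finger_gap":0.08}, {"dy":-0.732, "dz":0.4, "finger_gap":0.08}, {"dz":0.6, "finger_gap":0.08}, {"dz":0.6, "finger_gap":0.08}, {"dz":0.2, "finger_gap":0.08}, {"dz":0.06, "finger_gap":0.08}]' | python3 nudge.py
echo '[{"finger_gap":0.08}, {"finger_gap":0.08}]' | python3 nudge.py
python3 - <<'E'
from h import *
go((.5864,-.0787,.049),90)
E
```

```text
time_s: 19.7
position: [0.5862, -0.0783, 0.0532]
tool_rot: [[-1.0, -0.001, -0.004], [-0.001, 1.0, 0.001], [0.004, 0.001, -1.0]]
ft_force: [0.2, 0.3, 0.9]
grip_width: 0.0796
gripper_force: 0.0
time_s: 19.9
position: [0.5875, -0.0786, 0.0561]
tool_rot: [[-1.0, -0.001, 0.002], [-0.001, 1.0, -0.001], [-0.002, -0.001, -1.0]]
ft_force: [0.2, 0.3, 0.3]
grip_width: 0.0795
gripper_force: 0.0
shift [ 0.0011 -0.0001  0.0071] turn 0.1 t 19.9 p [ 0.5875 -0.0786  0.0561] yang 90.1 q6 -109.1
```

Scaled: 0.006 m is 0.12, 0.0008 m is 0.016.

```bash
echo '[{"dx":0.016, "dz":0.12, "finger_gap":0.08}, {"finger_gap":0.08}, {"finger_gap":0.0}, {"finger_gap":0}, {"finger_gap":0}, {"finger_gap":0}]' | python3 nudge.py 40
echo '[{"dz":-0.4, "finger_gap":0}, {"dz":-0.8, "finger_gap":0}, {"dz":-0.8, "finger_gap":0}, {"dz":-0.2, "finger_gap":0}, {"finger_gap":0}, {"finger_gap":0}]' | python3 nudge.py
python3 - <<'E'
from h import *
go((.4572,.138,.16),90)
E
```

```text
time_s: 20.5
position: [0.5865, -0.0787, 0.0496]
tool_rot: [[-1.0, -0.0, 0.001], [-0.0, 1.0, -0.0], [-0.001, -0.0, -1.0]]
ft_force: [-0.3, 2.3, 6.3]
grip_width: 0.0639
gripper_force: 44.6
time_s: 21.1
position: [0.5854, -0.0785, 0.1574]
tool_rot: [[-1.0, -0.0, -0.003], [-0.0, 1.0, 0.001], [0.003, 0.001, -1.0]]
ft_force: [-0.8, 0.1, -0.7]
grip_width: 0.0639
gripper_force: 44.7
shift [ 0.1281  0.2165 -0.0021] turn 0.0 t 21.1 p [ 0.5854 -0.0785  0.1574] yang 90.0 q6 -109.1
```

Scaled: 0.045 m is 0.9, 0.04 m is 0.8.

```bash
echo '[{"dy":0.732, "finger_gap":0}, {"dy":0.9, "finger_gap":0}, {"dx":0.472, "dy":0.8, "finger_gap":0}, {"dx":0.6, "dy":0.7, "finger_gap":0}, {"dx":0.7, "dy":0.6, "finger_gap":0}, {"dx":0.49, "dy":0.4, "finger_gap":0}, {"dx":0.284, "dy":0.194, "finger_gap":0}, {"dz":0.4, "finger_gap":0}, {"dz":0.6, "finger_gap":0}, {"dz":0.24, "finger_gap":0}]' | python3 nudge.py
echo '[{"dz":0.1, "finger_gap":0}, {"finger_gap":0}, {"finger_gap":0}]' | python3 nudge.py
python3 - <<'E'
from h import *
go((.4572,.138,.0766),90);print(env.observe()["ft_force"])
E
```

```text
time_s: 22.1
position: [0.4577, 0.1371, 0.094]
tool_rot: [[-1.0, -0.0, -0.005], [-0.0, 1.0, -0.0], [0.005, -0.0, -1.0]]
ft_force: [0.8, -0.1, -0.3]
grip_width: 0.0635
gripper_force: 44.7
time_s: 22.4
position: [0.4591, 0.1374, 0.0922]
tool_rot: [[-1.0, -0.0, 0.001], [-0.0, 1.0, -0.0], [-0.001, -0.0, -1.0]]
ft_force: [0.4, -0.3, -1.0]
grip_width: 0.0633
gripper_force: 44.7
shift [0.002  0.0006 0.0156] turn 0.0 t 22.4 p [0.4591 0.1374 0.0922] yang 90.0 q6 -87.5
[ 0.43340968 -0.29308813 -0.96412165]
```

Scaled: 0.006 m is 0.12, 0.005 m is 0.1.

```bash
echo '[{"dx":0.034, "dy":0.012, "finger_gap":0}, {"dz":0.12, "finger_gap":0}, {"dz":0.1, "finger_gap":0}, {"finger_gap":0}, {"finger_gap":0}]' | python3 nudge.py
echo '[{"dz":0.04, "finger_gap":0}, {"finger_gap":0}, {"finger_gap":0}]' | python3 nudge.py|sed -n '2p;4p'
echo '[{"dz":0.03, "finger_gap":0}, {"finger_gap":0}, {"finger_gap":0}]' | python3 nudge.py | sed -n '2p;4p'
```

```text
time_s: 22.9
position: [0.457, 0.1382, 0.0808]
tool_rot: [[-1.0, -0.001, -0.0], [-0.001, 1.0, -0.0], [0.0, -0.0, -1.0]]
ft_force: [0.1, -0.1, -1.3]
grip_width: 0.0635
gripper_force: 44.7
position: [0.457, 0.1382, 0.0789]
ft_force: [0.1, 1.0, -2.4]
position: [0.457, 0.1382, 0.0774]
ft_force: [-0.1, -0.7, -0.8]
```

Units first: shifts go in shares of 50 mm and turns go in shares of 90 degrees. So 0.001 m is 0.02.

```bash
echo '[{"dz":0.02, "finger_gap":0}, {"finger_gap":0}, {"finger_gap":0}]' | python3 nudge.py|sed -n '2p;4p'
echo '[{"dz":0.02, "finger_gap":0}, {"finger_gap":0}, {"finger_gap":0}]' | python3 nudge.py | sed -n '2p;4p'
```

```text
position: [0.4571, 0.1381, 0.0766]
ft_force: [-0.1, 0.1, 3.1]
position: [0.4574, 0.1381, 0.0766]
ft_force: [-2.6, -1.1, 14.2]
```

Cup 2 nested at the predicted height. Now cup 3 at (.6627,.0406).

Scaled: -0.04 m is -0.8, -0.02 m is -0.4.

```bash
echo '[{"dz":-0.02, "finger_gap":0.078}, {"finger_gap":0.078}, {"finger_gap":0.078}, {"dz":-0.4, "finger_gap":0.08}, {"dz":-0.8, "finger_gap":0.08}, {"dz":-0.4, "finger_gap":0.08}, {"finger_gap":0.08}, {"finger_gap":0.08}]' | python3 nudge.py|head -2
python3 - <<'E'
from h import *
d=shot("top","t4");I=d["pixels"].astype(int)
w=((I[...,2]-I[...,0])<8)&(I.min(2)>110)
for r in circ(d,w,.058,(234,157,424,260),100):print("white",r)
go((.6627,.0406,.12),90)
E
```

```text
time_s: 24.9
position: [0.4568, 0.1382, 0.156]
white (array([0.5799, 0.1545]), 0.0341, array([262. , 229.1]))
white (array([0.6167, 0.1116]), 0.0596, array([295.6, 207.4]))
white (array([ 0.6597, -0.074 ]), 0.0337, array([395.4, 185.5]))
white (array([0.6628, 0.0406]), 0.0335, array([329. , 182.6]))
white (array([0.6605, 0.1536]), 0.0352, array([263.6, 182.8]))
shift [-0.2062 -0.0977  0.035 ] turn 0.0 t 24.95 p [0.4565 0.1382 0.1554] yang 90.0 q6 -87.5
```

Scaled: -0.042 m is -0.84, 0.03 m is 0.6.

```bash
echo '[{"dx":-0.84, "dy":-0.4, "finger_gap":0.08}, {"dx":-0.84, "dy":-0.4, "finger_gap":0.08}, {"dx":-0.84, "dy":-0.4, "finger_gap":0.08}, {"dx":-0.84, "dy":-0.4, "finger_gap":0.08}, {"dx":-0.504, "dy":-0.24, "finger_gap":0.08}, {"dx":-0.26, "dy":-0.114, "dz":0.4, "finger_gap":0.08}, {"dz":0.6, "finger_gap":0.08}, {"dz":0.6, "finger_gap":0.08}, {"dz":0.36, "finger_gap":0.08}, {"dz":0.04, "finger_gap":0.08}]' | python3 nudge.py|head -2
echo '[{"finger_gap":0.08}, {"finger_gap":0.08}]' | python3 nudge.py|head -2
python3 - <<'E'
from h import *
go((.6628,.0406,.050),90)
E
```

```text
time_s: 25.95
position: [0.6613, 0.0407, 0.052]
time_s: 26.15
position: [0.6637, 0.0405, 0.0572]
shift [0.0009 0.0001 0.0072] turn 0.0 t 26.15 p [0.6637 0.0405 0.0572] yang 90.0 q6 -96.7
```

```bash
echo '[{"dx":0.012, "dz":0.12, "finger_gap":0.08}, {"finger_gap":0.08}, {"finger_gap":0.0}, {"finger_gap":0}, {"finger_gap":0}, {"finger_gap":0}]' | python3 nudge.py 40
echo '[{"dz":-0.4, "finger_gap":0}, {"dz":-0.8, "finger_gap":0}, {"dz":-0.8, "finger_gap":0}, {"dz":-0.6, "finger_gap":0}, {"finger_gap":0}, {"finger_gap":0}]' | python3 nudge.py
python3 - <<'E'
from h import *
go((.4572,.138,.18),90)
E
```

```text
time_s: 26.75
position: [0.6632, 0.0406, 0.0514]
tool_rot: [[-1.0, -0.001, 0.002], [-0.001, 1.0, -0.0], [-0.002, -0.0, -1.0]]
ft_force: [-1.4, -0.4, 4.7]
grip_width: 0.0652
gripper_force: 44.8
time_s: 27.35
position: [0.6624, 0.0406, 0.1802]
tool_rot: [[-1.0, -0.0, -0.0], [-0.0, 1.0, -0.0], [0.0, -0.0, -1.0]]
ft_force: [-0.2, 0.4, -0.8]
grip_width: 0.0651
gripper_force: 44.9
shift [2.052e-01 9.750e-02 2.000e-04] turn 0.0 t 27.35 p [0.6624 0.0406 0.1802] yang 90.0 q6 -96.7
```

Scaled: 0.042 m is 0.84, 0.03 m is 0.6.

```bash
echo '[{"dx":0.6, "dy":0.28, "finger_gap":0}, {"dx":0.84, "dy":0.4, "finger_gap":0}, {"dx":0.84, "dy":0.4, "finger_gap":0}, {"dx":0.84, "dy":0.4, "finger_gap":0}, {"dx":0.52, "dy":0.25, "finger_gap":0}, {"dx":0.31, "dy":0.15, "finger_gap":0}, {"dx":0.13, "dy":0.06, "finger_gap":0}, {"dz":0.4, "finger_gap":0}, {"dz":0.6, "finger_gap":0}, {"dz":0.3, "finger_gap":0}]' | python3 nudge.py|head -2
echo '[{"dz":0.04, "finger_gap":0}, {"finger_gap":0}, {"finger_gap":0}]' | python3 nudge.py|head -2
python3 - <<'E'
from h import *
go((.4572,.138,.0984),90);print(env.observe()["ft_force"])
E
```

```text
time_s: 28.35
position: [0.4579, 0.1371, 0.1127]
time_s: 28.65
position: [0.4592, 0.1374, 0.114]
shift [0.002  0.0006 0.0156] turn 0.0 t 28.65 p [0.4592 0.1374 0.114 ] yang 90.0 q6 -87.6
[-0.56338717  0.21809614 -0.71992544]
```

Scaled: 0.006 m is 0.12, 0.005 m is 0.1.

```bash
echo '[{"dx":0.034, "dy":0.012, "finger_gap":0}, {"dz":0.12, "finger_gap":0}, {"dz":0.1, "finger_gap":0}, {"finger_gap":0}, {"finger_gap":0}]' | python3 nudge.py|sed -n '2p;4p'
echo '[{"dz":0.05, "finger_gap":0}, {"finger_gap":0}, {"finger_gap":0}]' | python3 nudge.py|sed -n '2p;4p'
echo '[{"dz":0.03, "finger_gap":0}, {"finger_gap":0}, {"finger_gap":0}]' | python3 nudge.py | sed -n '2p;4p'
echo '[{"dz":0.02, "finger_gap":0}, {"finger_gap":0}, {"finger_gap":0}]' | python3 nudge.py | sed -n '2p;4p'
```

```text
position: [0.4569, 0.1381, 0.1023]
ft_force: [-0.1, 0.7, -0.6]
position: [0.4569, 0.1381, 0.0999]
ft_force: [0.1, 1.4, -1.7]
position: [0.457, 0.1381, 0.0985]
ft_force: [-0.2, 0.2, -0.1]
position: [0.4574, 0.138, 0.0983]
ft_force: [-2.0, 0.5, 8.6]
```

Cup 3 seated. Now cup 4 at (.6597,-.074).

Scaled: -0.04 m is -0.8, -0.02 m is -0.4.

```bash
echo '[{"dz":-0.02, "finger_gap":0.078}, {"finger_gap":0.078}, {"finger_gap":0.078}, {"dz":-0.4, "finger_gap":0.08}, {"dz":-0.8, "finger_gap":0.08}, {"dz":-0.2, "finger_gap":0.08}, {"finger_gap":0.08}, {"finger_gap":0.08}]' | python3 nudge.py|head -2
python3 - <<'E'
from h import *
d=shot("top","t5");I=d["pixels"].astype(int)
w=((I[...,2]-I[...,0])<8)&(I.min(2)>110)
for r in circ(d,w,.058,(234,157,424,260),100):print("white",r)
go((.6597,-.074,.12),90)
E
```

```text
time_s: 30.85
position: [0.4564, 0.138, 0.1675]
white (array([0.5797, 0.1544]), 0.0342, array([262. , 229.1]))
white (array([0.6178, 0.1142]), 0.0593, array([295.7, 206.9]))
white (array([ 0.6598, -0.0741]), 0.0338, array([395.5, 185.5]))
white (array([0.6605, 0.1534]), 0.0352, array([263.5, 183.2]))
shift [-0.2034 -0.2121  0.0467] turn 0.0 t 30.9 p [0.4563 0.138  0.1672] yang 90.0 q6 -87.5
```

Scaled: 0.04 m is 0.8, -0.0353 m is -0.706.

```bash
echo '[{"dx":-0.678, "dy":-0.706, "finger_gap":0.08}, {"dx":-0.678, "dy":-0.706, "finger_gap":0.08}, {"dx":-0.678, "dy":-0.706, "finger_gap":0.08}, {"dx":-0.678, "dy":-0.706, "finger_gap":0.08}, {"dx":-0.678, "dy":-0.706, "finger_gap":0.08}, {"dx":-0.678, "dy":-0.712, "finger_gap":0.08}, {"dz":0.6, "finger_gap":0.08}, {"dz":0.8, "finger_gap":0.08}, {"dz":0.6, "finger_gap":0.08}, {"dz":0.2, "finger_gap":0.08}]' | python3 nudge.py|head -2
echo '[{"finger_gap":0.08}, {"finger_gap":0.08}]' | python3 nudge.py|head -2
python3 - <<'E'
from h import *
go((.6598,-.0741,.050),90)
E
```

```text
time_s: 31.9
position: [0.6583, -0.0735, 0.0533]
time_s: 32.1
position: [0.6611, -0.074, 0.0595]
shift [ 0.0013 -0.      0.0095] turn 0.0 t 32.1 p [ 0.6611 -0.074   0.0595] yang 90.0 q6 -106.6
```

```bash
echo '[{"dx":0.016, "dz":0.16, "finger_gap":0.08}, {"finger_gap":0.08}, {"finger_gap":0.0}, {"finger_gap":0}, {"finger_gap":0}, {"finger_gap":0}]' | python3 nudge.py 40
echo '[{"dz":-0.4, "finger_gap":0}, {"dz":-0.8, "finger_gap":0}, {"dz":-0.9, "finger_gap":0}, {"dz":-0.9, "finger_gap":0}, {"finger_gap":0}, {"finger_gap":0}]' | python3 nudge.py
python3 - <<'E'
from h import *
go((.4572,.138,.2),90)
E
```

```text
time_s: 32.7
position: [0.6601, -0.0739, 0.0513]
tool_rot: [[-1.0, -0.001, 0.002], [-0.001, 1.0, -0.0], [-0.002, -0.0, -1.0]]
ft_force: [-0.6, 1.7, 6.2]
grip_width: 0.0631
gripper_force: 44.6
time_s: 33.3
position: [0.6595, -0.0739, 0.2007]
tool_rot: [[-1.0, -0.0, 0.001], [-0.0, 1.0, -0.0], [-0.001, -0.0, -1.0]]
ft_force: [0.6, 0.6, -2.0]
grip_width: 0.0632
gripper_force: 44.6
shift [0.2022 0.212  0.0005] turn 0.0 t 33.3 p [ 0.6595 -0.0739  0.2007] yang 90.0 q6 -106.6
```

Scaled: 0.0355 m is 0.71, 0.034 m is 0.68.

```bash
echo '[{"dx":0.5, "dy":0.52, "finger_gap":0}, {"dx":0.68, "dy":0.71, "finger_gap":0}, {"dx":0.68, "dy":0.71, "finger_gap":0}, {"dx":0.68, "dy":0.71, "finger_gap":0}, {"dx":0.68, "dy":0.71, "finger_gap":0}, {"dx":0.48, "dy":0.52, "finger_gap":0}, {"dx":0.27, "dy":0.27, "finger_gap":0}, {"dx":0.094, "dy":0.09, "dz":0.4, "finger_gap":0}, {"dz":0.6, "finger_gap":0}, {"dz":0.3, "finger_gap":0}]' | python3 nudge.py|head -2
echo '[{"finger_gap":0}, {"finger_gap":0}, {"finger_gap":0}]' | python3 nudge.py|head -2
python3 - <<'E'
from h import *
go((.4572,.138,.1183),90);print(env.observe()["ft_force"])
E
```

```text
time_s: 34.3
position: [0.4551, 0.1378, 0.1325]
time_s: 34.6
position: [0.4569, 0.1378, 0.136]
shift [-0.0003  0.0002  0.0177] turn 0.0 t 34.6 p [0.4569 0.1378 0.136 ] yang 90.0 q6 -87.5
[-0.14377305 -0.00195908 -0.90759963]
```

Scaled: 0.005 m is 0.1, 0.004 m is 0.08.

```bash
echo '[{"dx":-0.006, "dy":0.004, "dz":0.1, "finger_gap":0}, {"dz":0.1, "finger_gap":0}, {"dz":0.08, "finger_gap":0}, {"finger_gap":0}, {"finger_gap":0}]' | python3 nudge.py|sed -n '2p;4p'
echo '[{"dz":0.04, "finger_gap":0}, {"finger_gap":0}, {"finger_gap":0}]' | python3 nudge.py|sed -n '2p;4p'
echo '[{"dz":0.02, "finger_gap":0}, {"finger_gap":0}, {"finger_gap":0}]' | python3 nudge.py | sed -n '2p;4p'
echo '[{"dz":0.02, "finger_gap":0}, {"finger_gap":0}, {"finger_gap":0}]' | python3 nudge.py | sed -n '2p;4p'
```

```text
position: [0.4566, 0.1382, 0.1214]
ft_force: [0.2, -0.5, -1.3]
position: [0.4566, 0.1382, 0.1194]
ft_force: [0.9, -1.5, -1.7]
position: [0.4567, 0.1382, 0.1184]
ft_force: [0.3, -0.3, -1.7]
position: [0.457, 0.138, 0.1183]
ft_force: [-1.8, -1.6, 7.1]
```

All four are seated. Releasing, backing off and checking the stack.

Scaled: -0.045 m is -0.9, -0.04 m is -0.8, 8 degrees is 0.0889.

```bash
echo '[{"dz":-0.02, "finger_gap":0.078}, {"finger_gap":0.078}, {"finger_gap":0.078}, {"dz":-0.4, "finger_gap":0.08}, {"dz":-0.8, "finger_gap":0.08}, {"dz":-0.9, "finger_gap":0.08}, {"dz":-0.9, "finger_gap":0.08}, {"twist":0.0889, "finger_gap":0.08}, {"twist":0.0889, "finger_gap":0.08}, {"twist":0.0889, "finger_gap":0.08}]' | python3 nudge.py|head -2
echo '[{"twist":0.0889, "finger_gap":0.08}, {"twist":0.0889, "finger_gap":0.08}, {"twist":0.0889, "finger_gap":0.08}, {"twist":0.0889, "finger_gap":0.08}, {"twist":0.0889, "finger_gap":0.06}, {"twist":0.0889, "finger_gap":0.06}, {"twist":0.0889, "finger_gap":0.05}, {"twist":0.0889, "finger_gap":0.05}, {"finger_gap":0.05}, {"finger_gap":0.05}]' | python3 nudge.py|head -2
python3 - <<'E'
from h import *
d=shot("scene","s6");a=cv2.resize(d["pixels"][180:400,170:450,::-1],None,fx=2,fy=2)
t=shot("top","t6");b=cv2.resize(t["pixels"][150:350,222:322,::-1],None,fx=2.2,fy=2.2)
b=np.pad(b,((0,0),(0,0),(0,0)));c=np.zeros((440,a.shape[1]+b.shape[1],3),np.uint8);c[:440,:a.shape[1]]=a;c[:440,a.shape[1]:]=b
cv2.imwrite("pics/m6.png",c)
go((.4418,-.0648,.25),2)
E
```

```text
time_s: 37.0
position: [0.4565, 0.1382, 0.2685]
time_s: 38.0
position: [0.4566, 0.1382, 0.2683]
shift [-0.2023 -0.0225  0.0183] turn 0.2 t 38.1 p [0.4566 0.1382 0.2684] yang 2.2 q6 0.4
```

View pics/m6.png

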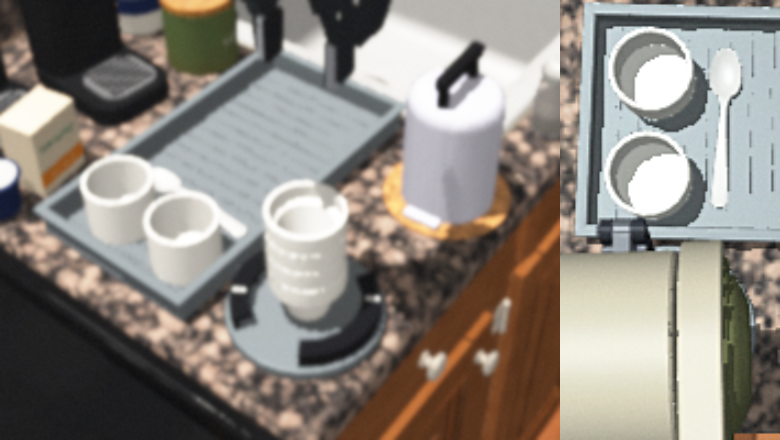

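Four cups are neatly stacked on the base at crop (305,250), both ramekins stand in the tray, and the cover is on the mat at (455,150). Now I'll fetch the cover.

Scaled: -0.045 m is -0.9, -0.043 m is -0.86.

```bash
echo '[{"dx":-0.68, "dy":-0.076, "finger_gap":0.05}, {"dx":-0.86, "dy":-0.096, "finger_gap":0.05}, {"dx":-0.9, "dy":-0.1, "finger_gap":0.05}, {"dx":-0.86, "dy":-0.1, "finger_gap":0.05}, {"dx":-0.5, "dy":-0.054, "finger_gap":0.05}, {"dx":-0.246, "dy":-0.024, "finger_gap":0.05}, {"finger_gap":0.05}, {"finger_gap":0.05}]' | python3 nudge.py|head -2
python3 - <<'E'
from h import *
d=shot("wrist","w7");g=cv2.cvtColor(d["pixels"],cv2.COLOR_RGB2GRAY)
u=proj(d,(.4417,-.0646,.161));print(u)
go((.4417,-.0646,.1465),2)
E
```

```text
time_s: 38.9
position: [0.4413, -0.064, 0.2684]
[319.85447105 243.2362682 ]
shift [-0.001   0.0003  0.1219] turn 0.1 t 38.95 p [ 0.4413 -0.0637  0.2684] yang 2.1 q6 -25.6
```

View pics/w7.png

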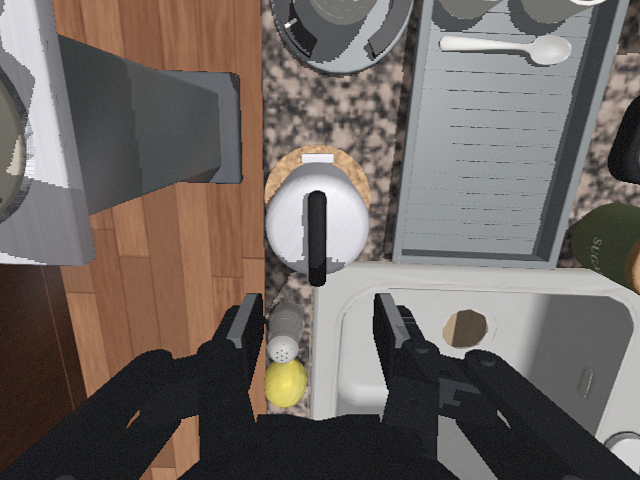

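The bar is aligned at (317,190–286), just as at the first grasp. Gripping and lifting high.

Scaled: 0.04 m is 0.8, 0.03 m is 0.6.

```bash
echo '[{"dx":-0.016, "dz":0.8, "finger_gap":0.05}, {"dz":0.8, "finger_gap":0.05}, {"dz":0.6, "finger_gap":0.05}, {"dz":0.23, "finger_gap":0.05}, {"finger_gap":0.05}, {"finger_gap":0.0}, {"finger_gap":0.0}, {"finger_gap":0.0}, {"finger_gap":0.0}, {"finger_gap":0.0}]' | python3 nudge.py 80
echo '[{"dz":-0.4, "finger_gap":0.0}, {"dz":-0.8, "finger_gap":0.0}, {"dz":-0.9, "finger_gap":0.0}, {"dz":-0.7, "finger_gap":0.0}, {"dz":-0.3, "finger_gap":0.0}, {"finger_gap":0.0}, {"finger_gap":0.0}]' | python3 nudge.py
python3 - <<'E'
from h import *
go((.457,.138,.3),2.4)
E
```

```text
time_s: 39.95
position: [0.4414, -0.0656, 0.1479]
tool_rot: [[-0.036, 0.999, 0.001], [0.999, 0.036, -0.001], [-0.001, 0.001, -1.0]]
ft_force: [-2.2, 1.5, 6.4]
grip_width: 0.0126
gripper_force: 78.3
time_s: 40.65
position: [0.4409, -0.0653, 0.3011]
tool_rot: [[-0.035, 0.999, -0.001], [0.999, 0.035, 0.001], [0.001, -0.001, -1.0]]
ft_force: [0.7, 0.1, -3.7]
grip_width: 0.0121
gripper_force: 79.0
shift [0.2026 0.0233 0.0012] turn -0.4 t 40.65 p [ 0.4409 -0.0653  0.3011] yang 2.0 q6 -25.8
```

Scaled: 0.043 m is 0.86, 0.04 m is 0.8.

```bash
echo '[{"dx":0.6, "dy":0.068, "finger_gap":0}, {"dx":0.8, "dy":0.092, "finger_gap":0}, {"dx":0.86, "dy":0.1, "finger_gap":0}, {"dx":0.8, "dy":0.092, "finger_gap":0}, {"dx":0.56, "dy":0.064, "finger_gap":0}, {"dx":0.28, "dy":0.032, "finger_gap":0}, {"dx":0.132, "dy":0.018, "finger_gap":0}, {"finger_gap":0}, {"finger_gap":0}, {"finger_gap":0}]' | python3 nudge.py|head -2
python3 - <<'E'
from h import *
go((.457,.137,.16),2.4)
d=shot("scene","s8");cv2.imwrite("pics/s8c.png",cv2.resize(d["pixels"][180:400,170:450,::-1],None,fx=2,fy=2))
E
```

```text
time_s: 41.65
position: [0.4575, 0.1359, 0.3017]
shift [ 0.0012 -0.0004  0.1417] turn -0.4 t 41.65 p [0.4575 0.1359 0.3017] yang 2.0 q6 0.3
```

View pics/s8c.png

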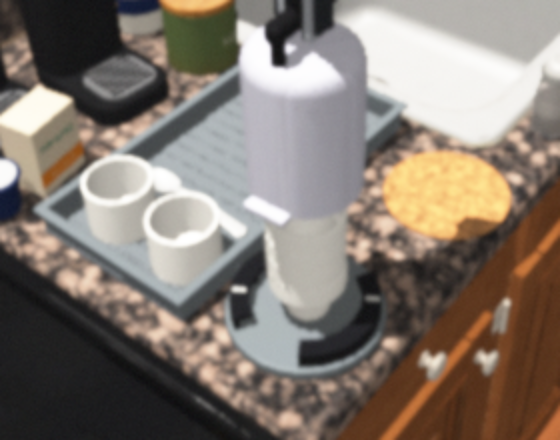

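The cover hangs centred over the stack, with its tab on the gap side. Lowering it.

```bash
echo '[{"dx":0.02, "dz":0.3, "finger_gap":0}, {"dz":0.6, "finger_gap":0}, {"dz":0.7, "finger_gap":0}, {"dz":0.5, "finger_gap":0}, {"dz":0.18, "finger_gap":0}, {"finger_gap":0}, {"finger_gap":0}]' | python3 nudge.py
python3 - <<'E'
from h import *
go((.457,.137,.157),2.4)
E
echo '[{"dz":0.1, "finger_gap":0}, {"dz":0.1, "finger_gap":0}, {"dz":0.08, "finger_gap":0}, {"dz":0.06, "finger_gap":0}, {"finger_gap":0}, {"finger_gap":0}]' | python3 nudge.py|sed -n '2p;4p'
```

```text
time_s: 42.4
position: [0.4582, 0.1375, 0.1892]
tool_rot: [[-0.035, 0.999, 0.002], [0.999, 0.035, 0.0], [0.0, 0.002, -1.0]]
ft_force: [0.5, -0.0, -3.5]
grip_width: 0.0124
gripper_force: 78.9
shift [-0.0005 -0.0013  0.0322] turn -0.4 t 42.4 p [0.4582 0.1375 0.1892] yang 2.0 q6 0.5
position: [0.4575, 0.1377, 0.171]
ft_force: [-0.4, 0.7, -3.5]
```

Scaled: 0.003 m is 0.06, 0.002 m is 0.04.

```bash
echo '[{"dy":-0.01, "dz":0.06, "finger_gap":0}, {"dz":0.04, "finger_gap":0}, {"finger_gap":0}, {"finger_gap":0}]' | python3 nudge.py|sed -n '2p;4p'
echo '[{"dz":0.06, "finger_gap":0}, {"dz":0.04, "finger_gap":0}, {"finger_gap":0}, {"finger_gap":0}]' | python3 nudge.py|sed -n '2p;4p'
echo '[{"dz":0.02, "finger_gap":0}, {"dz":0.02, "finger_gap":0}, {"finger_gap":0}, {"finger_gap":0}]' | python3 nudge.py|sed -n '2p;4p'
```

```text
position: [0.4569, 0.1377, 0.1659]
ft_force: [-0.7, 0.7, -2.9]
position: [0.4569, 0.1377, 0.1609]
ft_force: [0.8, -0.9, -4.0]
position: [0.4569, 0.1377, 0.1589]
ft_force: [-0.2, 0.6, -3.2]
```

Scaled: 0.001 m is 0.02.

```bash
echo '[{"dz":0.02, "finger_gap":0}, {"finger_gap":0}, {"finger_gap":0}]' | python3 nudge.py|sed -n '2p;4p'
echo '[{"dz":0.02, "finger_gap":0}, {"finger_gap":0}, {"finger_gap":0}]' | python3 nudge.py|sed -n '2p;4p'
echo '[{"dz":0.01, "finger_gap":0}, {"finger_gap":0}, {"finger_gap":0}]' | python3 nudge.py|sed -n '2p;4p'
```

```text
position: [0.4569, 0.1377, 0.1579]
ft_force: [0.6, 1.2, -3.5]
position: [0.457, 0.1377, 0.157]
ft_force: [-1.0, 0.1, -2.0]
position: [0.457, 0.1377, 0.157]
ft_force: [-3.8, 0.2, 5.7]
```

It's on the plate. Now I'll turn it clockwise to the stop.

Scaled: -0.0005 m is -0.01, 7 degrees is 0.0778.

```bash
echo '[{"dz":-0.01, "twist":0.0444, "finger_gap":0}, {"twist":0.0778, "finger_gap":0}, {"twist":0.0778, "finger_gap":0}, {"twist":0.0778, "finger_gap":0}, {"twist":0.0778, "finger_gap":0}, {"twist":0.0778, "finger_gap":0}, {"twist":0.0778, "finger_gap":0}, {"twist":0.0556, "finger_gap":0}, {"twist":0.0444, "finger_gap":0}, {"finger_gap":0}]' | python3 nudge.py
echo '[{"twist":0.0222, "finger_gap":0}, {"twist":0.0222, "finger_gap":0}, {"finger_gap":0}, {"finger_gap":0}]' | python3 nudge.py|sed -n '2,4p'
python3 - <<'E'
from h import *
go((.457,.1377,.157),-58);print(env.observe()["wrist_torque"],env.observe()["ft_force"])
E
```

```text
time_s: 46.1
position: [0.4571, 0.1376, 0.1568]
tool_rot: [[0.799, 0.602, 0.0], [0.602, -0.799, -0.0], [0.0, 0.0, -1.0]]
ft_force: [0.1, 0.1, -0.4]
grip_width: 0.0127
gripper_force: 79.3
position: [0.457, 0.1376, 0.1569]
tool_rot: [[0.837, 0.547, 0.0], [0.547, -0.837, -0.0], [0.0, 0.0, -1.0]]
ft_force: [-0.5, -0.7, -1.5]
shift [ 0.0001 -0.0001 -0.0001] turn 1.1 t 46.5 p [0.457  0.1376 0.1569] yang -56.9 q6 59.4
[-0.2632252  -0.14835758  0.03852287] [-0.46830584 -0.72321925 -1.47284446]
```

Scaled: 1 degrees is 0.0111.

```bash
for i in 1; do echo '[{"twist":0.0111, "finger_gap":0}, {"twist":0.0111, "finger_gap":0}, {"finger_gap":0}, {"finger_gap":0}]' | python3 nudge.py|sed -n '2,4p'
python3 -c "
from h import *
o=env.observe();go((.457,.1377,.157),-58);print(o['wrist_torque'])"; done
echo '[{"twist":0.0111, "finger_gap":0}, {"twist":0.0111, "finger_gap":0}, {"finger_gap":0}, {"finger_gap":0}]' | python3 nudge.py|sed -n '2,4p'
python3 -c "
from h import *
o=env.observe();go((.457,.1377,.157),-58);print(o['wrist_torque'])"
```

```text
position: [0.4569, 0.1378, 0.1569]
tool_rot: [[0.857, 0.516, 0.0], [0.516, -0.857, 0.0], [0.0, -0.0, -1.0]]
ft_force: [1.0, 0.9, -1.5]
shift [ 0.      0.0001 -0.0001] turn -1.0 t 46.9 p [0.4569 0.1378 0.1569] yang -59.0 q6 61.5
[ 0.01179209 -0.11888565  0.09363774]
position: [0.4571, 0.138, 0.1571]
tool_rot: [[0.874, 0.485, 0.001], [0.485, -0.874, 0.001], [0.001, -0.0, -1.0]]
ft_force: [0.8, 4.4, 1.9]
shift [-0.0002  0.0002  0.0001] turn -3.0 t 47.3 p [0.4571 0.138  0.1571] yang -61.0 q6 63.5
[ 0.79301704 -0.08473471  0.47300634]
```

Scaled: 1 degrees is 0.0111.

```bash
echo '[{"twist":0.0111, "finger_gap":0}, {"finger_gap":0}, {"finger_gap":0}]' | python3 nudge.py|sed -n '2,4p'
python3 -c "
from h import *
o=env.observe();go((.457,.1377,.157),-58);print(o['wrist_torque'])"
echo '[{"twist":0.0111, "finger_gap":0}, {"finger_gap":0}, {"finger_gap":0}]' | python3 nudge.py|sed -n '4p'
python3 -c "
from h import *
o=env.observe();go((.457,.1377,.157),-58);print(o['wrist_torque'])"
```

```text
position: [0.4571, 0.138, 0.1572]
tool_rot: [[0.883, 0.47, 0.001], [0.47, -0.883, 0.001], [0.001, -0.0, -1.0]]
ft_force: [1.3, 5.6, 2.3]
shift [-0.0003  0.0002  0.0002] turn -4.0 t 47.6 p [0.4571 0.138  0.1572] yang -62.0 q6 64.5
[ 1.00846638 -0.07528742  0.65088885]
ft_force: [0.9, 6.3, 1.5]
shift [-0.0003  0.0003  0.0002] turn -4.9 t 47.9 p [0.4572 0.1381 0.1572] yang -62.9 q6 65.5
[ 1.06469638 -0.1428911   1.07496552]
```

At the stop, with about 1 Nm of resisting torque. Releasing and checking.

Scaled: -0.04 m is -0.8, -0.03 m is -0.6.

```bash
echo '[{"finger_gap":0.05}, {"finger_gap":0.05}, {"finger_gap":0.05}, {"finger_gap":0.05}, {"dz":-0.4, "finger_gap":0.05}, {"dz":-0.8, "finger_gap":0.05}, {"dz":-0.6, "finger_gap":0.05}, {"finger_gap":0.05}, {"finger_gap":0.05}]' | python3 nudge.py|head -4
python3 - <<'E'
from h import *
d=shot("wrist","w9")
s=shot("scene","s9");a=cv2.resize(s["pixels"][180:400,170:450,::-1],(420,330));b=cv2.resize(d["pixels"][100:330,200:450,::-1],(359,330),interpolation=cv2.INTER_CUBIC)
cv2.imwrite("pics/m9.png",np.hstack([a,b]))
E
```

```text
time_s: 48.8
position: [0.4568, 0.1376, 0.2469]
tool_rot: [[0.891, 0.454, 0.0], [0.454, -0.891, -0.0], [0.0, 0.0, -1.0]]
ft_force: [0.1, -0.9, -0.1]
```

View pics/m9.png

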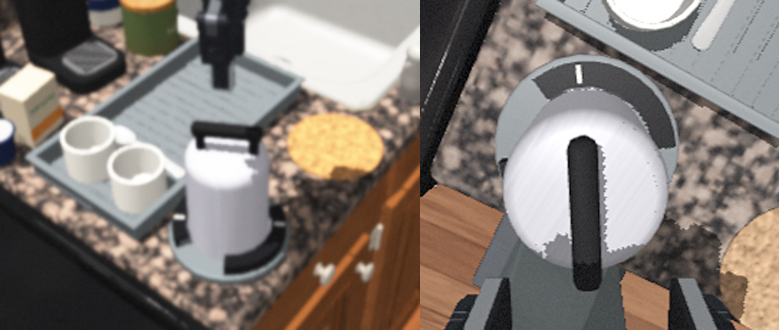

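The cover sits flat on the base with its handle nearly along the lock line at (579,74), and both ramekins stand in the tray. I'll measure the final handle angle against the start.

Run:
```python
from h import *
d=shot("wrist")
g=d["pixels"].max(2)
m=((g<60)[170:315,270:370]).astype(np.uint8)
c=max(cv2.findContours(m,0,1)[0],key=cv2.contourArea)
r=cv2.minAreaRect(c);b=cv2.boxPoints(r)+[270,170];print(b.tolist())
e=sorted(b.tolist(),key=lambda q:q[1]);top=np.mean(e[:2],0);bot=np.mean(e[2:],0)
A=cast(d,top,.17);B=cast(d,bot,.17);print("bar",(A+B)/2,np.degrees(np.arctan2(*(A-B)[1::-1])),np.linalg.norm(A-B))
w=(d["pixels"].min(2)>200)[130:180,290:340].astype(np.uint8)
for c in cv2.findContours(w,0,1)[0]:
    if cv2.contourArea(c)>8:
        q=c[:,0].mean(0)+[290,130];P=cast(d,q,.0265);v=P[:2]-[.457,.138];print("line",q,np.degrees(np.arctan2(v[1],v[0])),np.hypot(*v))
print(env.observe()["time_s"])
```

```text
[[302.3328971862793, 194.49044036865234], [322.8297920227051, 193.54805755615234], [327.79961013793945, 301.6413879394531], [307.3027153015137, 302.5837707519531]]
bar [0.45872601 0.14119204 0.17      ] 29.288660966291435 0.07343389577929364
line [310.69230769 150.5       ] 34.64832788522503 0.057268210793497996
48.95
```

The handle is at about 29–32°, on the lock line and as far clockwise as the stop allows. Handing in.

```bash
python3 -c "
from rig import env, get_image
print(env.close_job())"
```

```text
the job is handed in; nothing more can be done
None
```

The job is handed in, at about 49 s on the robot's clock: all four cups are stacked on the carrier base, both ramekins stand in the tray, and the cover is back on and turned clockwise to its stop.

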